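# Fold down the ratchet copy stand

### The arm

A 7-joint arm with a two-finger parallel gripper is mounted at the origin on the work surface. World frame = base frame: x ahead of the robot, y to its left, z up, the work surface at z = 0. Lengths are in m, angles in rad, forces in N, time in s.
With the tool pointing down it reaches from about 0.425 to 0.875 m from the base axis. Payload 8.4 kg.
Tool frame: the origin (TCP) lies at the very end of the fingers, on their centre line; the grasp point (between the pads) lies 19 mm behind it (ctrl.pinch_z is the distance from the TCP to the grasp point, in m); y points along the fingers, z is the direction in which the jaws open and shut, and the axes are right-handed (so a half turn about y gives the same grasp; the last joint's range is limited). The gripper opens to 85 mm and grips with 20 to 120 N. Pads are 22 mm wide; open, the fingers measure 114 mm over their backs; the gripper's body (76 mm by 85 mm) begins 54 mm behind the grasp point. The pads swing forward as they close: fully open they stand 13 mm farther back than shut.
Start: joints at [-1.277, 0.333, 0.04, 1.465, -0.013, 1.343, -0.059], TCP at [0.249, 0.6, 0.231] pointing down, gripper open.
Joint ranges: [-2.58, 2.58], [-0.38, 2.09], [-1.3, 1.39], [0.25, 2.4], [-1.5, 4.64], [0.08, 2.09], [-2.65, 2.65]. Speed limits (rad/s): [2.22, 2.22, 2.79, 2.79, 3.14, 3.14, 3.14].

### API

Orientations are given as a unit quaternion [w, x, y, z].
In Python, from plant import ctrl gives the robot as it stands.
- The arm moves only by the tool step_arm, never from a script. Its argument "commands" is a list that holds one entry, the list of rows, each a list of 4 numbers: the shift along the tool's x, y, z in mm, then the turn about the tool's y in rad. In form: [[[tx, ty, tz, roll], ...]]. A call has 1 to 5 rows; each row is the pose to reach, as a shift and turn from the pose measured when the call began, along the tool's axes at that moment; what a row does not reach only later rows make up. A row lasts 1/8 s, in which the tool goes at most 62.5 mm and 10.7 degrees, less where a joint would pass 70% of its speed; a pose out of reach is approached as far as the arm can. A call with a gripper value outside its range is refused whole. "claw" is the gripper's target within -1 to 1 (shut at 1, half-way at 0, fully open at -1), set as the call begins (left out, the last holds). The fingers move at their own pace and stop on an object; "newtons" is the grip in N (left out, the last holds). Time passes only in rows, so rows that repeat a pose let the fingers close. It gives the time, the measured TCP pose, the force and the opening at its end, in the units of the state.
- ctrl.get_state(): the state, without advancing time (a new reading comes with each control period).
- ctrl.read_camera(name): name is "side" or "top"; returns (picture, depth): 400x640x3 uint8, red, green, blue; 400x640 float32, m along the optical axis (not along the pixel's ray), 0 where there is no reading.
- ctrl.get_calibration(name): a dict with "mtx" (3x3 intrinsics, pixels), "distortion" ([k1, k2, p1, p2, k3] as OpenCV has them; the pictures are not rectified), "extrinsics" (4x4, takes a point from world to camera coordinates). Camera axes: x right, y down, z forward; pixel columns grow to the right and rows downward; lengths in m; the calibration is good to about 2 mm. A picture is of the moment at which its call begins. get_calibration takes no time and is no camera call.
- ctrl.finish_job(): hands the job in, once; it reports no verdict.
The state is a dict: "t": time; "joints": joint angles; "dq": joint speeds; "joint_efforts": joint torques, N m; "ee_pos": TCP position; "tcp_rot": TCP orientation; "force": force on the tool from outside, world axes, zero at the start; "torque": the same for the moment, N m; "gripper_width": opening from 0.0 (shut) to 1.0 (fully open).
Only numpy, scipy, OpenCV 4.12 (cv2) and the standard library are available. Lean on these libraries where they do the work, as an engineer would, in place of code of your own. Each camera call takes 0.05 s, during which the arm holds its last target.

### The job

The board of the copy stand (the larger sloped stand, with a knob on its raised edge) is propped up in one of its ratchet notches. Take it by the knob, lift it on past the last notch until the pawl is thrown clear, then lower it gently, without letting it drop, until it lies flat on its base, and let go.

Things in the scene. Friction and masses are not known exactly. Their poses are not given: they have to be found in the camera images.
- board (a joint): The copy stand's wooden board, 205 x 250 x 10 mm, about 0.45 kg, hinged along its edge nearest the robot. Value: angle to level in rad, 0 = flat on its base, growing as the far edge rises, stop at 1.40. It rises freely; notches at about 0.28, 0.54 and 0.81 stop it falling back, and it starts in one of them. With the pawl thrown clear it falls by its own weight unless held.
- knob (a point): Centre of the steel barrel knob at the middle of the board's far, raised edge: a cylinder 20 mm in diameter, 36 mm long, axis parallel to the hinge, flat ends to pinch, 45 mm beyond the plate on a stalk 12 mm wide. It lies 245 mm from the hinge axis and turns with the board: x from hinge to knob, y along the hinge, z normal to the board.
- hinge (a point): Middle of the board's hinge axis, on the stand's base (235 x 264 mm, fixed to the desk), 68 mm above the desk. x: level, from the hinge to where the knob lies when the board is flat; y: along the hinge axis; z: up.
- pawl (a joint): Steel pawl, a finger 45 mm long beside the ratchet wheel at the stand's left (+y) end. Value in rad: 0 = engaged, leaning on the wheel; it rocks to about 0.1 as a tooth passes. With the board at about 1.2 a lobe on the wheel throws it clear: above 0.5 it stays out by its own weight (stop at 0.6). Once the board is lowered below about 0.2 a pin sets it back to engaged, which is as it should be.

How it is judged:
On the way:
1. the board is lifted past the last notch and the pawl is thrown clear (value of joint board above 1.05 rad and value of joint pawl above 0.45 rad), for 0.1 s.
At the end, for the whole second after the job is handed in: After the pawl was thrown clear, the board lies flat on its base (within 0.06 rad, about 15 mm at the knob), at rest and released (value of joint board below 0.06 rad and velocity of joint board between -0.05 and 0.05 rad/s); the robot touches nothing.
It fails at once if the board was let drop from a height (with the pawl thrown clear it fell faster than 2 rad/s, about 0.5 m/s at the knob) (value of joint pawl above 0.45 rad and velocity of joint board below -2 rad/s).
It also fails if it takes over 48 s, if anything falls off the work surface, if the arm or the gripper's body presses on something with over 40 N, if the wrist force passes 120 N, or if a joint passes its speed limit or range.

## Working session

There is one attempt and no reset: what is moved stays moved. The work goes in short steps, Python scripts to look and compute and a tool call to move; the robot and the scene stay as the last step left them, time stands still between calls to the robot, and variables do not carry over. Pictures are saved under pics/ and viewed, and the job is handed in when it is done.

Besides the shell and the picture viewer there is one more tool, called after "Call:" as name(argument=value, ...) on one line, values as JSON. step_arm: Moves the arm, as the interface text tells. Its arguments: {"type":"object","properties":{"commands":{"type":"array"},"claw":{"type":"number"},"newtons":{"type":"number"}},"required":["commands"]}

```bash
ls; mkdir -p pics
python3 - <<'E'
from plant import ctrl
import cv2
s=ctrl.get_state();print({k:s[k] for k in s})
for n in("side","top"):
    p,d=ctrl.read_camera(n);cv2.imwrite(f"pics/{n}0.png",p[:,:,::-1])
    import numpy as np
    np.savez(f"{n}0.npz",p=p,d=d)
    c=ctrl.get_calibration(n);print(n,c)
E
```

```text
pics
{'t': 0.0, 'joints': array([-1.27724979,  0.33392094,  0.03989929,  1.46625273, -0.01339293,
        1.34328338, -0.05849575]), 'dq': array([-9.99857934e-04,  1.43514486e-03, -1.22596381e-05, -9.30013034e-04,
       -1.32188933e-04,  6.16969762e-04, -1.17913308e-03]), 'joint_efforts': array([-5.03880838e-04, -6.58569860e+01,  1.36501964e+00, -4.05549145e+01,
        1.67606631e-02,  1.27720935e-02,  8.83503071e-05]), 'ee_pos': array([0.2486464 , 0.60008473, 0.2304242 ]), 'tcp_rot': array([-0.69295288,  0.69407512, -0.13804514,  0.13791149]), 'force': array([0.14491643, 0.17277138, 0.91204422]), 'torque': array([ 0.0424143 , -0.00060765, -0.01896948]), 'gripper_width': 1.0010183683832505}
side {'mtx': array([[385.09321923,   0.        , 327.62008361],
       [  0.        , 385.09321923, 198.82538725],
       [  0.        ,   0.        ,   1.        ]]), 'distortion': array([-0.05432191,  0.        ,  0.        ,  0.        ,  0.        ]), 'extrinsics': array([[ 0.90514524, -0.42505251, -0.00651666, -0.44876865],
       [-0.30769041, -0.64449225, -0.69996882,  0.22464104],
       [ 0.29332357,  0.63557856, -0.71414367,  0.60302468],
       [ 0.        ,  0.        ,  0.        ,  1.        ]])}
top {'mtx': array([[465.68686028,   0.        , 318.94910591],
       [  0.        , 465.68686028, 202.3932526 ],
       [  0.        ,   0.        ,   1.        ]]), 'distortion': array([-0.04394166,  0.        ,  0.        ,  0.        ,  0.        ]), 'extrinsics': array([[ 3.66031796e-04, -9.99537620e-01,  3.04041635e-02,
        -2.96729680e-02],
       [-9.83104382e-01, -5.92502600e-03, -1.82949908e-01,
         4.98354569e-01],
       [ 1.83045461e-01, -2.98235009e-02, -9.82651982e-01,
         1.01998814e+00],
       [ 0.00000000e+00,  0.00000000e+00,  0.00000000e+00,
         1.00000000e+00]])}
```

View pics/side0.png

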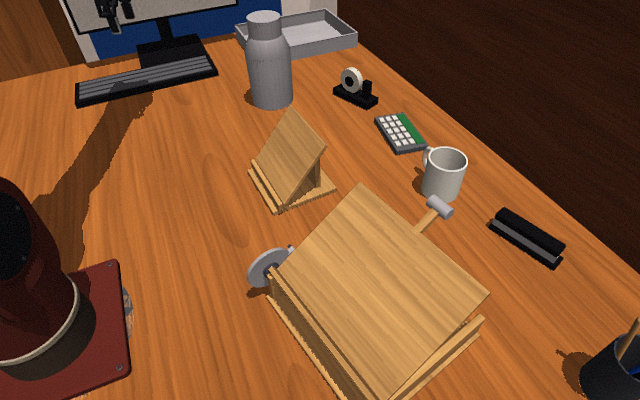

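View pics/top0.png

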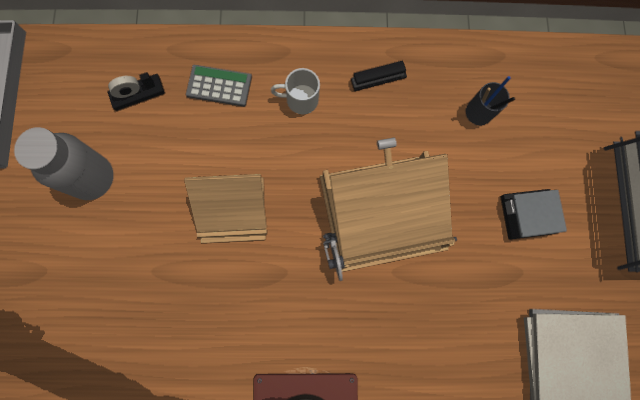

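The side view shows the knob at about (440,207), the board around (375,260) and the ratchet wheel at (268,268). The top view shows the knob at (387,143) and the board at roughly (325–455, 155–265), with the wheel and pawl at (335,255). Next I measure these.

```bash
cat > h.py <<'E'
import numpy as np,cv2
from plant import ctrl
def cloud(n,d):
    c=ctrl.get_calibration(n);K=c["mtx"];D=c["distortion"];T=c["extrinsics"]
    v,u=np.mgrid[0:400,0:640]
    q=cv2.undistortPoints(np.stack([u,v],-1).reshape(-1,1,2).astype(np.float64),K,D).reshape(400,640,2)
    P=np.dstack([q[...,0]*d,q[...,1]*d,d])
    W=(P-T[:3,3])@T[:3,:3]
    W[d<=0]=np.nan
    return W
def proj(n,X):
    c=ctrl.get_calibration(n);T=c["extrinsics"]
    return cv2.projectPoints(np.asarray(X,float).reshape(-1,1,3),cv2.Rodrigues(T[:3,:3])[0],T[:3,3],c["mtx"],c["distortion"])[0].reshape(-1,2)
E
python3 - <<'E'
from h import *
np.set_printoptions(precision=4,suppress=True)
for n,(u0,u1,v0,v1),(a0,a1,b0,b1) in(("top",(350,435,180,235),(376,400,136,151)),("side",(340,420,230,320),(424,456,194,220))):
    z=np.load(n+"0.npz");d=z["d"].astype(float);W=cloud(n,d);p=z["p"].astype(int)
    P=W[v0:v1,u0:u1].reshape(-1,3);P=P[~np.isnan(P[:,0])]
    m=P.mean(0);nn=np.linalg.svd(P-m,full_matrices=False)[2][2];nn*=np.sign(nn[2])
    r=(P-m)@nn
    print(n,"plane",m,nn,"tilt",np.arccos(nn[2]),"yaw of -horiz n",np.arctan2(-nn[1],-nn[0]),r.std())
    # full board extent
    Q=W.reshape(-1,3);ok=np.abs((Q-m)@nn)<.004
    ok=ok.reshape(400,640)
    nl,lab=cv2.connectedComponents(ok.astype(np.uint8));L=lab[(v0+v1)//2,(u0+u1)//2];B=lab==L
    bb=W[B];hx=np.array([-nn[0],-nn[1],0]);hx/=np.linalg.norm(hx);hy=np.array([-hx[1],hx[0],0]);bx=np.cross(hy,nn)
    print("bx",bx,"extent x",np.percentile((bb-m)@bx,[0,1,99,100]),"y",np.percentile((bb-m)@hy,[0,1,99,100]))
    R=W[b0:b1,a0:a1];pp=p[b0:b1,a0:a1];grey=(pp.max(-1)-pp.min(-1))<30
    k=R[grey&(R[...,2]>.08)]
    print("knob pts",len(k),k.mean(0),k.min(0),k.max(0),"rel board",[(np.percentile((k-m)@e,[2,50,98])) for e in(bx,hy,nn)])
    print(np.percentile(k[:,2],[2,50,98]))
E
```

```text
top plane [ 0.4743 -0.1815  0.1254] [-0.4986 -0.1007  0.861 ] tilt 0.533635705359962 yaw of -horiz n 0.19923425333051756 0.0016233161799909675
bx [0.8439 0.1704 0.5087] extent x [-0.0983 -0.0959  0.133   0.1495] y [-0.1285 -0.1248  0.121   0.1292]
knob pts 164 [ 0.5922 -0.1589  0.1993] [ 0.5822 -0.1771  0.1906] [ 0.6038 -0.1411  0.206 ] rel board [array([0.1314, 0.1414, 0.1488]), array([-0.0186, -0.001 ,  0.0156]), array([-0.0039,  0.0033,  0.0075])]
[0.1917 0.1998 0.2041]
side plane [ 0.4868 -0.1885  0.132 ] [-0.4986 -0.1055  0.8604] tilt 0.5348103649066447 yaw of -horiz n 0.2085704621426513 0.000909822184080477
bx [0.8417 0.1781 0.5097] extent x [-0.1102 -0.1078  0.1171  0.1368] y [-0.1206 -0.1185  0.1271  0.1473]
knob pts 364 [ 0.5913 -0.1643  0.1978] [ 0.5826 -0.1816  0.1843] [ 0.607  -0.1432  0.2032] rel board [array([0.1175, 0.1256, 0.1354]), array([-0.0135,  0.0015,  0.021 ]), array([-0.0089,  0.003 ,  0.0059])]
[0.1869 0.199  0.2027]
```

Run:
```python
from h import *
from scipy.spatial.transform import Rotation as R
np.set_printoptions(precision=3,suppress=True)
z=np.load("top0.npz");W=cloud("top",z["d"].astype(float))
for nm,(a,b,c,d) in dict(mug=(272,322,65,118),bottle=(15,115,125,202),small=(185,270,170,245),tape=(105,165,70,110),stand=(315,460,130,280),pens=(462,518,75,130)).items():
    P=W[c:d,a:b].reshape(-1,3);P=P[(P[:,2]>.02)]
    print(nm,np.nanmin(P,0),np.nanmax(P,0))
s=ctrl.get_state();q=s["tcp_rot"];M=R.from_quat(q,scalar_first=True).as_matrix();print(M,s["ee_pos"])
zt=M[:,2];print("tool z yaw",np.arctan2(zt[1],zt[0]),"want",.204+np.pi/2,"mod pi")
```

```text
mug [ 0.728 -0.026  0.02 ] [0.809 0.085 0.095]
bottle [0.508 0.462 0.02 ] [0.624 0.57  0.239]
small [0.42  0.093 0.02 ] [0.542 0.257 0.146]
tape [0.733 0.353 0.02 ] [0.823 0.491 0.09 ]
stand [ 0.324 -0.335  0.02 ] [ 0.621 -0.036  0.206]
pens [ 0.704 -0.47   0.02 ] [ 0.778 -0.395  0.155]
[[ 0.924 -0.     0.383]
 [-0.383 -0.001  0.924]
 [ 0.    -1.    -0.001]] [0.249 0.6   0.23 ]
tool z yaw 1.1779817010242943 want 1.7747963267948965 mod pi
```

Call:
step_arm(commands=[[[40, -20, -37, 0], [80, -40, -75, 0], [120, -60, -112, 0], [160, -70, -150, 0], [200, -70, -187, 0]]], claw=-1)

```text
t: 0.72
ee_pos: [0.3627, 0.3493, 0.3015]
tcp_rot: [-0.693, 0.694, -0.138, 0.138]
force: [-0.0, -0.5, -0.5]
gripper_width: 0.999
```

Call:
step_arm(commands=[[[41, 0, -38, 0], [82, 0, -76, 0], [123, 0, -115, 0], [164, 0, -153, 0], [205, 0, -191, 0]]])

```text
t: 1.35
ee_pos: [0.4792, 0.0925, 0.3015]
tcp_rot: [0.694, -0.693, 0.138, -0.138]
force: [0.3, 2.0, -0.2]
gripper_width: 0.997
```

Call:
step_arm(commands=[[[41, 0, -38, 0], [82, 0, -76, 0], [123, 0, -115, 0], [164, 0, -153, 0], [204, 0, -191, 0]]])

```text
t: 1.98
ee_pos: [0.5951, -0.1634, 0.3014]
tcp_rot: [0.694, -0.693, 0.138, -0.138]
force: [0.5, 0.6, 0.6]
gripper_width: 0.995
```

Call:
step_arm(commands=[[[0, 0, 0, -0.15], [0, 0, 0, -0.3], [0, 0, 0, -0.45], [0, 0, 0, -0.597], [0, 0, 0, -0.597]]])

```text
t: 2.6
ee_pos: [0.5949, -0.1634, 0.301]
tcp_rot: [0.704, -0.703, -0.072, 0.072]
force: [-1.1, -0.2, -0.1]
gripper_width: 1.001
```

```bash
cat >> h.py <<'E'
from scipy.spatial.transform import Rotation as R
def tool():
    s=ctrl.get_state();return s["ee_pos"],R.from_quat(s["tcp_rot"],scalar_first=True).as_matrix(),s
E
python3 - <<'E'
from h import *
np.set_printoptions(precision=4,suppress=True)
p,M,s=tool();print(p,M,np.arctan2(M[1,2],M[0,2]),s["joints"])
print("to knob",M.T@(np.array([.5945,-.160,.174])-p)*1000)
for n in("side","top"):
    im,d=ctrl.read_camera(n);im=im[:,:,::-1].copy()
    for q in proj(n,[[.5945,-.160,.193],[.3887,-.2026,.068]]): cv2.circle(im,tuple(int(x) for x in q),3,(0,0,255),1)
    cv2.imwrite(f"pics/{n}1.png",im)
E
```

```text
[ 0.5949 -0.1634  0.301 ] [[ 0.9792 -0.0004 -0.2027]
 [ 0.2027  0.0004  0.9792]
 [-0.0003 -1.      0.0005]] 1.774873164291943 [-0.3353  0.2721  0.6696  1.4685 -0.1689  1.4599  2.11  ]
to knob [  0.3299 127.0495   3.3083]
```

View pics/side1.png

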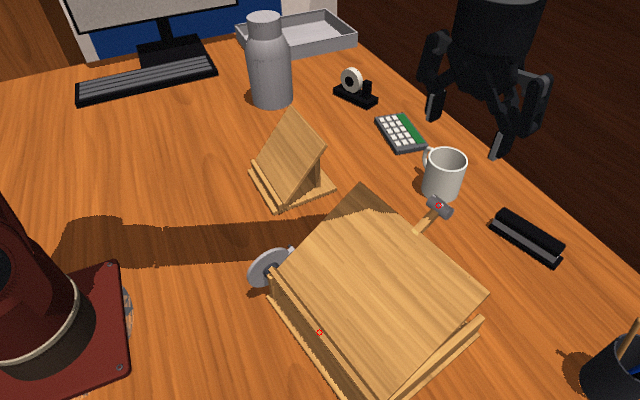

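View pics/top1.png

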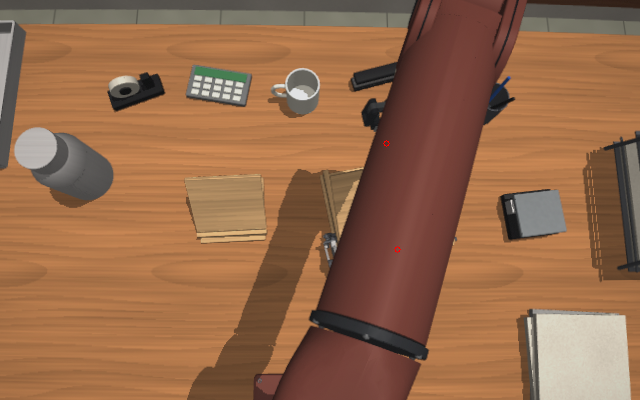

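The red marks fall on the knob (440,206 side) and on the hinge line (320,332), so the measurements hold. Joint 7 is near its limit, so I'll use the equivalent half-turned grasp.

Call:
step_arm(commands=[[[0, 0, 3, 0.18], [0, 0, 3, 0.36], [0, 0, 3, 0.54], [0, 0, 3, 0.72], [0, 0, 3, 0.9]]])

```text
t: 3.32
ee_pos: [0.5943, -0.1603, 0.3011]
tcp_rot: [0.663, -0.663, 0.245, -0.245]
force: [-0.2, -0.9, -0.4]
gripper_width: 0.999
```

Run:
```python
from h import *
p,M,s=tool();print(p,s["joints"],np.arctan2(M[1,2],M[0,2]))
```

```text
[ 0.59434639 -0.16028401  0.30109755] [-0.44395224  0.29225531  0.80986575  1.47639567 -0.21160372  1.46343869
  1.230872  ] 0.8635178416900061
```

Call:
step_arm(commands=[[[0, 0, 0, 0.18], [0, 0, 0, 0.36], [0, 0, 0, 0.54], [0, 0, 0, 0.72], [0, 0, 0, 0.9]]])

```text
t: 3.95
ee_pos: [0.5943, -0.1601, 0.3011]
tcp_rot: [0.489, -0.489, 0.511, -0.511]
force: [0.0, 0.2, 0.5]
gripper_width: 0.995
```

Call:
step_arm(commands=[[[0, 0, 0, 0.18], [0, 0, 0, 0.36], [0, 0, 0, 0.54], [0, 0, 0, 0.72], [0, 0, 0, 0.9]]])

```text
t: 4.58
ee_pos: [0.5943, -0.1599, 0.3011]
tcp_rot: [0.215, -0.215, 0.674, -0.674]
force: [-0.9, -0.1, -0.6]
gripper_width: 1.001
```

Run:
```python
from h import *
p,M,s=tool();print(p,s["joints"],np.arctan2(M[1,2],M[0,2])+1.367)
```

```text
[ 0.59431984 -0.15991475  0.30106672] [-0.66361857  0.40910871  1.16998083  1.48498423 -0.3763123   1.49517919
 -0.44937765] 0.4131057752774342
```

Joint 3 is drifting toward its limit, so the first grasp had more margin. I'm turning back.

Call:
step_arm(commands=[[[0, 0, 0, -0.18], [0, 0, 0, -0.36], [0, 0, 0, -0.54], [0, 0, 0, -0.72], [0, 0, 0, -0.9]]])

```text
t: 5.2
ee_pos: [0.5943, -0.1598, 0.301]
tcp_rot: [0.487, -0.487, 0.513, -0.512]
force: [0.2, 0.2, 0.1]
gripper_width: 1.0
```

Call:
step_arm(commands=[[[0, 0, 0, -0.18], [0, 0, 0, -0.36], [0, 0, 0, -0.54], [0, 0, 0, -0.72], [0, 0, 0, -0.9]]])

```text
t: 5.82
ee_pos: [0.5943, -0.1596, 0.301]
tcp_rot: [0.662, -0.662, 0.249, -0.248]
force: [0.3, 0.7, -0.1]
gripper_width: 0.997
```

Call:
step_arm(commands=[[[0, 0, 0, -0.18], [0, 0, 0, -0.36], [0, 0, 0, -0.54], [0, 0, 0, -0.72], [0, 0, 0, -0.9]]])

```text
t: 6.45
ee_pos: [0.5942, -0.1596, 0.3009]
tcp_rot: [0.704, -0.704, -0.065, 0.065]
force: [-0.2, -1.0, 0.0]
gripper_width: 0.997
```

Run:
```python
from h import *
p,M,s=tool();print(p,s["joints"],np.arctan2(M[1,2],M[0,2])-1.775)
print("to knob",M.T@(np.array([.5945,-.160,.174])-p)*1000,ctrl.pinch_z)
```

```text
[ 0.59421083 -0.15956417  0.30085001] [-0.33372063  0.26659324  0.65722651  1.47233112 -0.16283103  1.45860421
  2.08005877] -0.019651260195898468
to knob [  0.28144405 126.84960762  -0.5442294 ] 0.0187
```

Call:
step_arm(commands=[[[0, 40, 0, -0.02], [0, 75, 0, -0.02], [0, 105, 0, -0.02], [0, 127, 0, -0.02], [0, 127, 0, -0.02]]])

```text
t: 7.08
ee_pos: [0.5931, -0.1591, 0.1723]
tcp_rot: [0.704, -0.703, -0.07, 0.073]
force: [0.0, -0.5, -0.5]
gripper_width: 1.0
```

Call:
step_arm(commands=[[[0, 0, 0, 0], [0, 0, 0, 0], [0, 0, 0, 0], [0, 0, 0, 0]]], claw=1, newtons=40)

```text
t: 7.58
ee_pos: [0.5941, -0.161, 0.1737]
tcp_rot: [-0.703, 0.704, 0.071, -0.071]
force: [2.2, -5.7, 2.1]
gripper_width: 0.416
```

Run:
```python
from h import *
p,M,s=tool();print(p,s["gripper_width"],s["force"])
im,d=ctrl.read_camera("side");cv2.imwrite("pics/side2.png",cv2.resize(im[100:350,280:600,::-1],(800,600)))
```

```text
[ 0.59407618 -0.16102682  0.17365323] 0.41567851938488365 [ 2.21902285 -5.68056457  2.13773516]
```

View pics/side2.png

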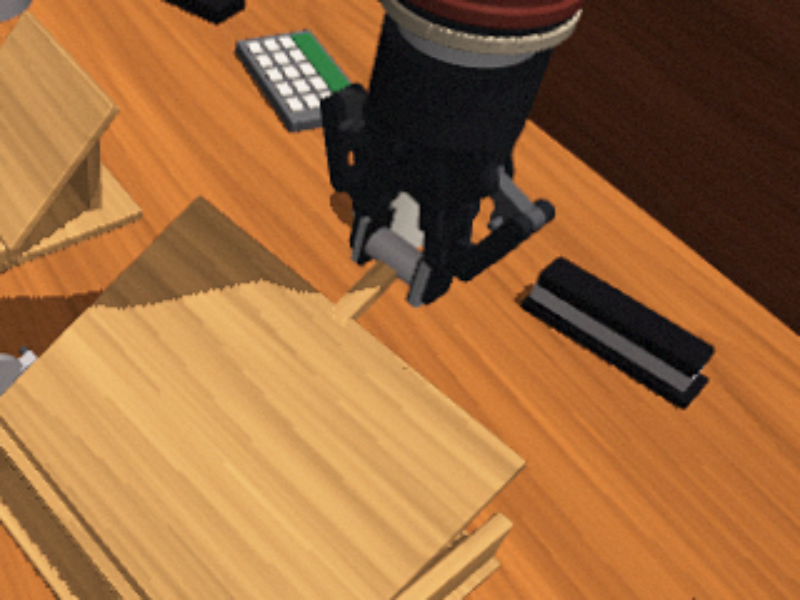

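The gripper opening is about 35 mm, matching the 36 mm knob, and the picture shows the knob between the pads at crop (395,250). Lifting along the arc.

Call:
step_arm(commands=[[[-14, -21, 0, 0], [-30, -40, 0, 0], [-47, -57, 0, 0], [-66, -73, 0, 0], [-86, -86, 0, 0]]])

```text
t: 8.25
ee_pos: [0.5092, -0.1783, 0.2601]
tcp_rot: [-0.703, 0.704, 0.071, -0.071]
force: [0.5, -0.8, -5.2]
gripper_width: 0.411
```

```bash
cat > fit.py <<'E'
from h import *
np.set_printoptions(precision=4,suppress=True)
p,M,s=tool();g=p-M[:,1]*.0187
H=np.array([.3887,-.2026,.067]);hx=np.array([.9792,.2027,0])
d=g-H;print("t",s["t"],"grasp",g,"r",np.hypot(d@hx,d[2]),"th",np.arctan2(d[2],d@hx),"lat",d@[-.2027,.9792,0],"F",s["force"],"w",s["gripper_width"],"tx",M[:,0],"j",s["joints"])
E
python3 fit.py
```

```text
t 8.25 grasp [ 0.5092 -0.1782  0.2788] r 0.24491645102864829 th 1.0450773177968677 lat -0.0005515801280347216 F [ 0.4765 -0.8018 -5.228 ] w 0.4107776032636476 tx [ 0.98    0.1991 -0.0008] j [-0.3659  0.0916  0.6691  1.72   -0.0565  1.35    2.0847]
```

Call:
step_arm(commands=[[[-16, -9, 0, 0], [-34, -16, 0, 0], [-53, -23, 0, 0], [-53, -23, 0, 0], [-53, -23, 0, 0]]])

```text
t: 8.88
ee_pos: [0.4577, -0.1887, 0.2835]
tcp_rot: [-0.703, 0.704, 0.071, -0.071]
force: [1.2, 0.4, 1.4]
gripper_width: 0.416
```

```bash
python3 fit.py
python3 - <<'E'
from h import *
for n in ("side","top"):
    im,d=ctrl.read_camera(n);cv2.imwrite(f"pics/{n}3.png",im[:,:,::-1])
im,d=ctrl.read_camera("side");cv2.imwrite("pics/side3c.png",cv2.resize(im[210:330,210:340,::-1],(650,600),interpolation=cv2.INTER_CUBIC))
E
```

```text
t 8.875 grasp [ 0.4577 -0.1887  0.3022] r 0.24553423523675247 th 1.280177916323463 lat -0.00033969630672546486 F [1.196  0.3808 1.3849] w 0.4163608599295286 tx [0.98   0.1991 0.0004] j [-0.3745 -0.0449  0.6625  1.7789  0.0292  1.397   2.0538]
```

View pics/side3.png

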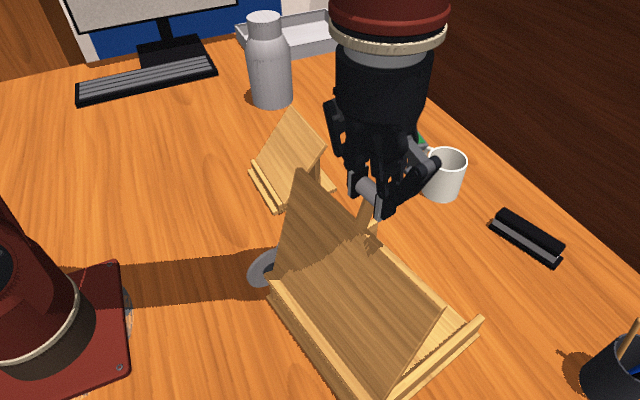

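View pics/side3c.png

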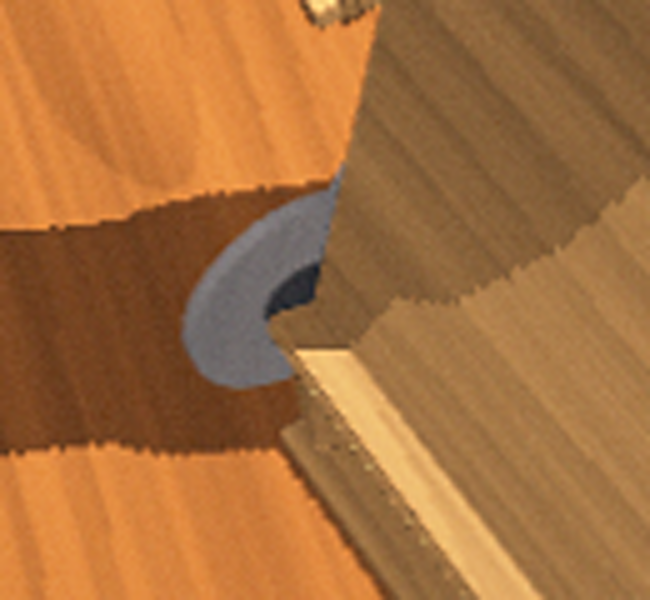

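The board is held up steeply in the gripper, with the knob between the pads at (370,190). The wheel shows at (265,268), but the pawl is hidden behind the board. Checking the top view.

Run:
```python
import cv2,numpy as np
a=cv2.imread("pics/top3.png")[200:300,290:400];b=cv2.imread("pics/top0.png")[200:300,290:400]
cv2.imwrite("pics/top3c.png",cv2.resize(np.hstack([b,a]),(800,364),interpolation=cv2.INTER_CUBIC))
```

```text
(no output)
```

View pics/top3c.png

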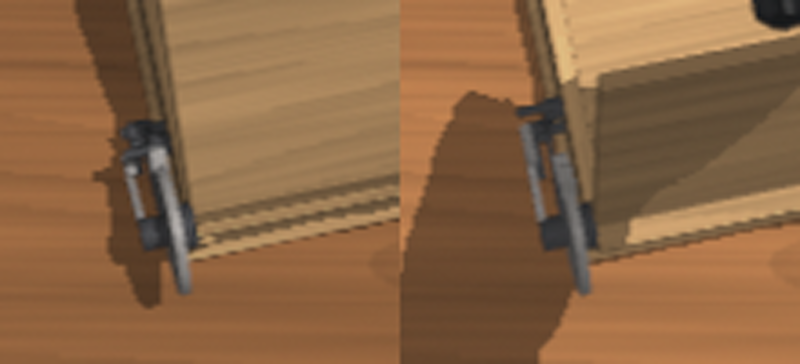

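Compared with the start (left), the pawl has swung out and back (right, finger end at crop (535,110)). That fits it being thrown clear. I'll lower gently and watch the force near the 0.81 notch.

Call:
step_arm(commands=[[[19, 6, 0, 0], [36, 14, 0, 0], [54, 23, 0, 0], [70, 34, 0, 0], [86, 46, 0, 0]]])

```text
t: 9.65
ee_pos: [0.5428, -0.1715, 0.2368]
tcp_rot: [-0.703, 0.704, 0.07, -0.071]
force: [-1.2, 0.5, -0.4]
gripper_width: 0.414
```

```bash
python3 fit.py
```

```text
t 9.65 grasp [ 0.5428 -0.1714  0.2555] r 0.24541832161016566 th 0.8755481770388158 lat -0.0007003394909520968 F [-1.2213  0.4907 -0.3708] w 0.4137359210173292 tx [ 0.9799  0.1996 -0.0015] j [-0.3599  0.1842  0.6728  1.6865 -0.1156  1.3123  2.106 ]
```

Call:
step_arm(commands=[[[8, 7, 0, 0], [17, 16, 0, 0], [26, 25, 0, 0]]])

```text
t: 10.02
ee_pos: [0.5685, -0.1663, 0.2112]
tcp_rot: [-0.703, 0.704, 0.07, -0.071]
force: [-0.3, 0.8, 0.8]
gripper_width: 0.414
```

```bash
python3 fit.py
```

```text
t 10.025 grasp [ 0.5685 -0.1662  0.2299] r 0.24533396188779155 th 0.7262417905573546 lat -0.0008386995921635356 F [-0.256   0.7779  0.769 ] w 0.41414304088767695 tx [ 0.9799  0.1996 -0.0018] j [-0.3446  0.259   0.663   1.6658 -0.1628  1.2742  2.1218]
```

Call:
step_arm(commands=[[[12, 14, 0, 0], [23, 30, 0, 0], [33, 47, 0, 0], [41, 65, 0, 0], [48, 83, 0, 0]]])

```text
t: 10.65
ee_pos: [0.6164, -0.1566, 0.127]
tcp_rot: [-0.703, 0.704, 0.071, -0.071]
force: [2.8, -0.6, 0.7]
gripper_width: 0.415
```

```bash
python3 fit.py
python3 - <<'E'
from h import *
im,d=ctrl.read_camera("side");cv2.imwrite("pics/side4.png",im[:,:,::-1])
E
```

```text
t 10.65 grasp [ 0.6164 -0.1566  0.1457] r 0.2452744339714064 th 0.32675280827512104 lat -0.0010728436744178048 F [ 2.8366 -0.5939  0.6747] w 0.41546039402906815 tx [ 0.9798  0.1999 -0.0009] j [-0.3023  0.4271  0.6216  1.652  -0.265   1.1484  2.1582]
```

View pics/side4.png

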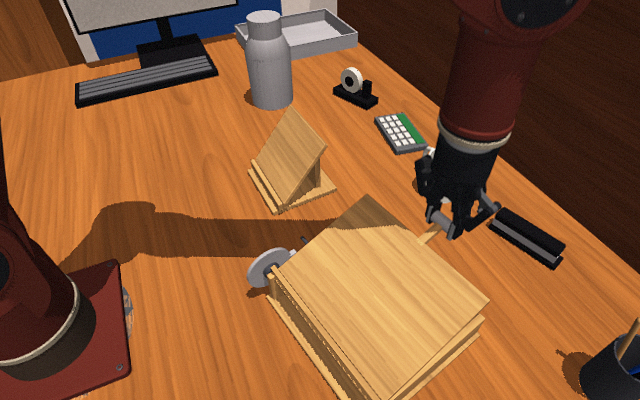

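The board follows the gripper; the pawl at (303,243) is out. No resistance. Lowering on.

Call:
step_arm(commands=[[[5, 18, 0, 0], [9, 34, 0, 0], [11, 48, 0, 0], [12, 60, 0, 0], [13, 68, 0, 0]]])

```text
t: 11.32
ee_pos: [0.629, -0.1541, 0.0559]
tcp_rot: [-0.702, 0.705, 0.07, -0.072]
force: [-1.7, -0.2, -0.3]
gripper_width: 0.415
```

```bash
python3 fit.py
```

```text
t 11.325 grasp [ 0.629  -0.1541  0.0746] r 0.24526743303639967 th 0.031172545192915794 lat -0.0011983601577284417 F [-1.6998 -0.2006 -0.3286] w 0.41518596860960716 tx [ 0.9797  0.2003 -0.0027] j [-0.2723  0.5259  0.5845  1.6781 -0.3231  1.0375  2.1889]
```

Call:
step_arm(commands=[[[0, 3, 0, 0], [0, 6, 0, 0], [0, 8, 0, 0], [0, 8, 0, 0]]])

```text
t: 11.82
ee_pos: [0.6292, -0.1541, 0.0505]
tcp_rot: [-0.703, 0.704, 0.071, -0.072]
force: [-7.9, 4.1, 20.0]
gripper_width: 0.414
```

```bash
python3 fit.py
```

```text
t 11.825 grasp [ 0.6292 -0.1541  0.0692] r 0.24534906239690157 th 0.008943122647884515 lat -0.0012331931575876637 F [-7.868   4.0867 19.9912] w 0.41357915466812917 tx [ 0.9798  0.2002 -0.0013] j [-0.2691  0.5319  0.5813  1.6819 -0.3289  1.0277  2.1932]
```

The board is on its stop at an angle of about 0.01, with a 20 N reaction. Easing off and releasing.

Call:
step_arm(commands=[[[0, -2, 0, 0], [0, -2, 0, 0]]])

```text
t: 12.08
ee_pos: [0.6291, -0.154, 0.0527]
tcp_rot: [-0.703, 0.704, 0.071, -0.071]
force: [1.3, 1.0, -2.3]
gripper_width: 0.412
```

Call:
step_arm(commands=[[[0, 0, 0, 0], [0, 0, 0, 0], [0, 0, 0, 0], [0, 0, 0, 0], [0, 0, 0, 0]]], claw=-1)

```text
t: 12.7
ee_pos: [0.6292, -0.1541, 0.0527]
tcp_rot: [-0.703, 0.704, 0.071, -0.071]
force: [0.2, 0.0, 0.4]
gripper_width: 1.001
```

Call:
step_arm(commands=[[[0, -15, 0, 0], [0, -40, 0, 0], [0, -80, 0, 0], [0, -120, 0, 0], [0, -150, 0, 0]]])

```text
t: 13.32
ee_pos: [0.6296, -0.1543, 0.2059]
tcp_rot: [-0.703, 0.704, 0.072, -0.07]
force: [0.7, 0.6, 0.1]
gripper_width: 0.996
```

Run:
```python
from h import *
s=ctrl.get_state();print(s["force"],s["t"],s["gripper_width"],s["dq"].round(4))
im,d=ctrl.read_camera("side");cv2.imwrite("pics/side5.png",im[:,:,::-1])
W=cloud("side",d.astype(float))
for a in((340,420,270,330),):
    P=W[a[2]:a[3],a[0]:a[1]].reshape(-1,3);P=P[~np.isnan(P[:,0])];m=P.mean(0);n=np.linalg.svd(P-m,full_matrices=False)[2][2];n*=np.sign(n[2]);print(m,n,np.arcsin(-n@[.979,.203,0]))
```

```text
[0.67465097 0.63280063 0.10738056] 13.325 0.9958797763670396 [-0.0435 -0.1608  0.0632 -0.2829  0.1077  0.4276 -0.083 ]
[ 0.48994841 -0.19535014  0.07234991] [-0.00157792 -0.00178895  0.99999715] 0.00190794549974691
```

View pics/side5.png

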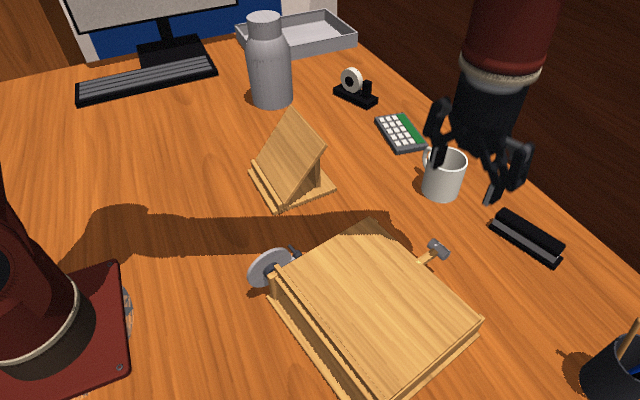

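The board lies flat at about 0.002 rad, the knob at (438,249) is free, the gripper is well above it and the mug has not moved. I let the arm settle, then hand in.

Call:
step_arm(commands=[[[0, 0, 0, 0], [0, 0, 0, 0], [0, 0, 0, 0]]])

```text
t: 13.75
ee_pos: [0.6306, -0.1546, 0.2089]
tcp_rot: [-0.703, 0.705, 0.073, -0.069]
force: [0.0, 0.6, -0.3]
gripper_width: 1.0
```

```bash
python3 -c "
from plant import ctrl
s=ctrl.get_state();print(s['t'],abs(s['dq']).max(),s['force']);print(ctrl.finish_job())"
```

```text
13.75 0.005485087843962955 [ 0.0329892   0.62925719 -0.26549418]
the job is handed in; nothing more can be done
None
```

The board now lies flat on its base and is released; I handed the job in at 13.75 s, and it reports no verdict. I pinched the knob by its ends and lifted the board from about 0.54 rad to about 1.28 rad. I then lowered it under grip at well under 1 rad/s on average until it met its stop, eased off, let go and backed away.

**Last checks:**
- **Board:** the depth image puts it at about 0.002 rad.
- **Robot:** the gripper is open, about 0.14 m above the knob and touching nothing. The wrist force is about 0.7 N and the arm is at rest.
- **Pawl:** its angle was not measured directly. The pictures show it swung clear, and the board passed all three notches without resistance.

**Setback:** before the grasp I tried the half-turned orientation and turned back because joint 3 neared its limit, which cost about 4 s. No check failed or disagreed.

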